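# Take the blue labelling tape off the rack

### The job

The blue labelling tape is needed at the microscope. Slide the blue roll straight up off its post on the tape rack, lower it into the shallow white tray and leave it lying flat there. Do not drop it, and leave the yellow and red rolls on their posts.

Things in the scene. Friction and masses are not known exactly. Their poses are not given: they have to be found in the camera images.
- roll_blue: roll of blue tape: rigid ring, outside 56 mm, hole 26 mm, 30 mm high, about 80 g. Origin at its centre, z along its axis; round, yaw means nothing. Starts level and loose around a fixed upright post 16 mm thick, on a 36 mm wide collar: underside 27 mm, centre 42 mm, post's tip 80 mm above the bench, so it is clear when its centre is above 95 mm
- roll_yellow: yellow roll on another post of the same fixed grey rack (bar 290 x 90 mm, 15 mm high, three posts): same shape, size and origin as the blue one. The three rolls stand in one straight row, in any order, 95 mm apart centre to centre; a roll's sides across the row are free for fingers
- roll_red: red roll on another post of the same rack: same shape, size and origin as the blue one
- tray: the empty shallow white tray, fixed to the bench: 160 mm (its x) by 200 mm (its y) outside, 22 mm high, walls and floor 4 mm thick. Origin at the centre of its underside on the bench, z up, so its inner floor is at 4 mm
Things that resemble listed ones, but are neither listed nor needed, are in the scene too. Several things have the shape of the roll_blue; the one meant has the colours described above.

How it is judged:
On the way:
1. the blue roll is held level by the fingers, clear above its post (height (world z) of roll_blue above 0.096 m and angle between roll_blue's own z axis and vertical below 0.35 rad and contact force between roll_blue and the fingers above 0.3 N), for 0.1 s.
At the end, for the whole second after the job is handed in: The blue roll lies flat (within 10 degrees) and still on the floor of the white tray, anywhere inside it, released; the yellow and red rolls are still on their posts, within 25 mm of where they began (horizontal distance between roll_blue and tray below 0.09 m and z of roll_blue in the frame of tray between 0.015 and 0.024 m and (angle between roll_blue's own z axis and vertical below 0.17 rad or angle between roll_blue's own z axis and vertical above 2.97 rad) and linear speed of roll_blue below 0.03 m/s and contact force between roll_blue and the fingers below 0.05 N and distance of each of roll_yellow, roll_red from where it was at the start of the episode below 0.025 m); the robot touches nothing.
It fails at once if the blue roll is dropped or thrown: moving faster than 0.75 m/s while the fingers do not hold it (a fall of about 30 mm) (linear speed of roll_blue above 0.75 m/s and contact force between roll_blue and the fingers below 0.02 N).
It fails at once if the yellow or red roll is moved more than 25 mm from its place (distance of any of roll_yellow, roll_red from where it was at the start of the episode above 0.025 m).
It also fails if it takes over 40 s, if anything falls off the work surface, if the arm or the gripper's body presses on something with over 40 N, if the wrist force passes 120 N, or if a joint passes its speed limit or range.

### The arm

A 7-joint arm with a two-finger parallel gripper is mounted at the origin on the work surface. World frame = base frame: x ahead of the robot, y to its left, z up, the work surface at z = 0. Lengths are in m, angles in rad, forces in N, time in s.
With the tool pointing down it reaches from about 0.425 to 0.925 m from the base axis. Payload 6.8 kg.
Tool frame: the origin (TCP) lies midway between the tips of the shut fingers; the grasp point (between the pads) lies 19 mm behind it; z points along the fingers, y is the line along which they close (so a half turn about z gives the same grasp; the last joint's range is limited). The gripper opens to 85 mm and grips with 20 to 120 N. Pads are 22 mm wide; open, the fingers measure 114 mm over their backs; the gripper's body (76 mm by 85 mm) begins 54 mm behind the grasp point. The pads swing forward as they close: fully open they stand 13 mm farther back than shut.
Start: joints at [-1.312, 0.477, 0.022, 1.555, -0.011, 1.109, -0.083], TCP at [0.242, 0.63, 0.231] pointing down, gripper open.
Joint ranges: [-2.96, 2.96], [-0.34, 2.1], [-1.41, 1.46], [0.24, 2.44], [-1.37, 4.51], [0.17, 1.92], [-2.96, 2.96]. Speed limits (rad/s): [2.39, 2.39, 3.14, 3.14, 3.14, 3.14, 3.14].

### API

Orientations are given as a unit quaternion [w, x, y, z].
In Python, from station import * gives the robot as it stands.
- The arm moves only by the shell command python3 -m creep 'ROWS' [FORCE]. ROWS is JSON, a list of rows, each a list of 7 numbers: the gripper command: -1 is shut, 1 is fully open, values between are in proportion, then the shift along the world's x, y, z in mm, then the turn, a rotation vector about the world's x, y, z in rad. A call has 1 to 5 rows; each row shifts and turns the commanded pose from where the row before left it; what a row does not reach is not made up. A row lasts 1/8 s, in which the tool goes at most 62.5 mm and 10.7 degrees, less where a joint would pass 70% of its speed; a pose out of reach is approached as far as the arm can. A call is refused whole if a number of a shift passes 62.5 or a number of a turn 0.188, either way. A call with a gripper value outside its range is refused whole. The fingers move at their own pace and stop on an object; FORCE is the grip in N (left out, the last holds). Time passes only in rows, so rows that do not move let the fingers close. It gives the time, the measured TCP pose, the force, the opening and the grip force at its end, in the units of the state.
- get_obs(): the state, without advancing time (a new reading comes with each control period).
- read_camera(name): name is "scene" or "top" or "wrist"; returns (picture, depth): 420x560x3 uint8, red, green, blue; 420x560 float32, m along the optical axis (not along the pixel's ray), 0 where there is no reading.
- camera_params(name): a dict with "intrinsics" (3x3 intrinsics, pixels), "k1" (the pictures are not rectified: a ray, as slopes to the right and down, at radius r is drawn at 1 + k1 r^2 times it, then the intrinsics apply), "cam_to_world" (4x4, takes a point from camera to world coordinates); the wrist camera has in their place "mount" (4x4, takes a point from camera to tool coordinates, whose origin is the TCP and whose axes are the flange's). Camera axes: x right, y up, looking along -z (the intrinsics and any distortion apply to the point x, -y, -z); pixel columns grow to the right and rows downward; lengths in m; the calibration is good to about 2 mm. A picture is of the moment at which its call begins: read the wrist's pose just before it. camera_params takes no time and is no camera call.
- hand_in(): hands the job in; it is judged then, once.
The state is a dict: "t": time; "q": joint angles; "joint_vel": joint speeds; "joint_torque": joint torques, N m; "eef_pos": TCP position; "tool_rot": TCP orientation; "contact_force": force on the tool from outside, world axes, zero at the start; "torque": the same for the moment, N m; "gripper_width": opening from 0.0 (shut) to 1.0 (fully open); "grasp_force": force on a finger pad.
Only numpy, scipy, OpenCV 4.12 (cv2) and the standard library are available. Lean on these libraries where they do the work, as an engineer would, in place of code of your own. Each camera call takes 0.05 s, during which the arm holds its last target. There are 200 camera calls.

## Working session

There is one attempt and no reset: what is moved stays moved. The work goes in short steps, Python scripts to look and compute and a shell command to move; the robot and the scene stay as the last step left them, time stands still between calls to the robot, and variables do not carry over. Pictures are saved under pics/ and viewed, at most 10 in all, crops included, and the job is handed in when it is done.

```bash
mkdir -p pics
cat > h.py <<'E'
from station import *
import numpy as np, cv2
def cloud(name):
    o=get_obs(); im,d=read_camera(name); p=camera_params(name)
    K=np.array(p["intrinsics"],float)
    h,w=d.shape; u,v=np.meshgrid(np.arange(w),np.arange(h))
    pts=np.stack([u,v],-1).reshape(-1,1,2).astype(float)
    n=cv2.undistortPoints(pts,K,np.array([p["k1"],0,0,0,0.])).reshape(h,w,2)
    c=np.stack([n[...,0]*d,-n[...,1]*d,-d,np.ones_like(d)],-1)
    if "cam_to_world" in p: T=np.array(p["cam_to_world"])
    else:
        from scipy.spatial.transform import Rotation as R
        q=o["tool_rot"]; T=np.eye(4); T[:3,:3]=R.from_quat([q[1],q[2],q[3],q[0]]).as_matrix(); T[:3,3]=o["eef_pos"]; T=T@np.array(p["mount"])
    P=(c@T.T)[...,:3]; P[d==0]=np.nan
    return im,d,P
E
python3 - <<'E'
from h import *
o=get_obs(); print(o)
for n in("scene","top"):
    im,d,P=cloud(n); cv2.imwrite(f"pics/{n}.png",im[...,::-1]); np.savez(f"{n}.npz",im=im,P=P)
a=cv2.imread("pics/top.png")
E
```

```text
{'t': 0.0, 'q': array([-1.31211242,  0.47781689,  0.02235844,  1.55645915, -0.01148001,
        1.10931346, -0.08309912]), 'joint_vel': array([ 8.61181823e-04,  9.45886612e-05,  1.43618342e-04,  1.68494405e-04,
        1.50098925e-03,  5.33950314e-04, -1.33445725e-03]), 'joint_torque': array([-1.76553658e-04, -5.96442676e+01,  1.60809137e+00, -2.81197232e+01,
        1.24973714e-02,  9.14697011e-03,  5.17239968e-06]), 'eef_pos': array([0.24188068, 0.6295294 , 0.23031159]), 'tool_rot': array([-8.79789594e-05,  1.82358380e-01,  9.83231686e-01, -9.30053133e-04]), 'contact_force': array([0.33042998, 0.22378972, 0.54655983]), 'torque': array([-0.04968267,  0.02736811,  0.04255239]), 'grasp_force': 0.0, 'gripper_width': 1.001635261721503}
```

View pics/top.png

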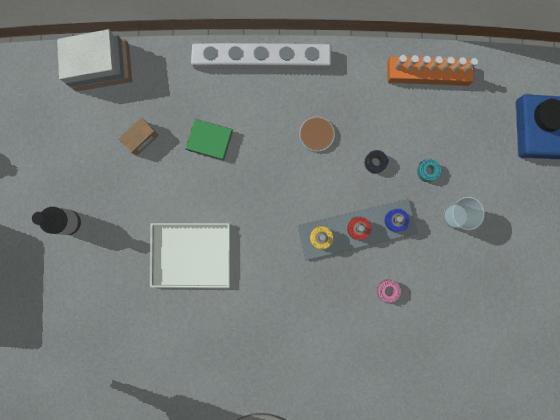

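View pics/scene.png

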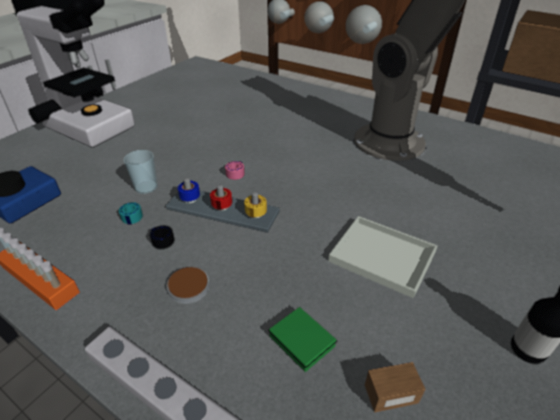

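The top picture shows the rack with yellow (321,237), red (359,228) and blue (397,220), and the tray at (191,256). Lookalikes for the blue roll are teal (429,170), black (376,161), pink (389,291) and the navy box (545,125). I choose the blue roll on the post at (397,220), and will check it in one crop.

Run:
```python
from h import *
z=np.load("top.npz"); im,P=z["im"],z["P"]
hsv=cv2.cvtColor(im,cv2.COLOR_RGB2HSV)
for n,(u,v) in dict(yellow=(321,237),red=(359,228),blue=(397,220)).items():
    w=P[v-18:v+19,u-18:u+19].reshape(-1,3); s=hsv[v-18:v+19,u-18:u+19].reshape(-1,3)
    m=(s[:,1]>150)&(w[:,2]>.05)&(w[:,2]<.065); q=w[m]
    (cx,cy),r=cv2.minEnclosingCircle(q[:,:2].astype(np.float32)*1000)
    print(n,m.sum(),q.mean(0).round(4),cx,cy,r)
w=P[215:300,140:240].reshape(-1,3); m=(w[:,2]>.014)&(w[:,2]<.03); q=w[m]
print("tray",cv2.minAreaRect(q[:,:2].astype(np.float32)*1000),q.mean(0), np.nanmedian(P[240:270,170:220].reshape(-1,3),0))
for n,(u,v) in dict(pink=(389,291),teal=(429,170),glass=(465,213),black=(376,161),bottle=(60,220),base=(262,416)).items(): 
    w=P[v-6:v+7,u-6:u+7][:420].reshape(-1,3);print(n,np.nanmedian(w,0).round(3),np.nanmax(w[:,2]))
cv2.imwrite("pics/crop.png",cv2.resize(im[180:270,290:430,::-1],None,fx=5,fy=5))
```

```text
yellow 110 [ 0.5644 -0.1347  0.0569] 564.0413208007812 -137.32347106933594 26.029348373413086
red 206 [ 0.5883 -0.225   0.0563] 588.0325317382812 -228.24192810058594 26.688968658447266
blue 216 [ 0.6092 -0.3178  0.0559] 608.6820678710938 -321.5469055175781 28.300865173339844
tray ((514.7611694335938, 191.19325256347656), (160.28924560546875, 201.91696166992188), 0.8121153116226196) [0.52085275 0.18977523 0.02136137] [0.51572133 0.17927347 0.00367308]
pink [ 0.432 -0.312  0.026] 0.03464273302649734
teal [ 0.74  -0.414  0.027] 0.033394423571585286
glass [ 0.633 -0.508  0.006] 0.04981411073196762
black [ 0.76  -0.277  0.027] 0.03527965997215787
bottle [0.591 0.49  0.117] 0.1320105166836545
base [0.116 0.    0.009] 0.01639091949555538
```

View pics/crop.png

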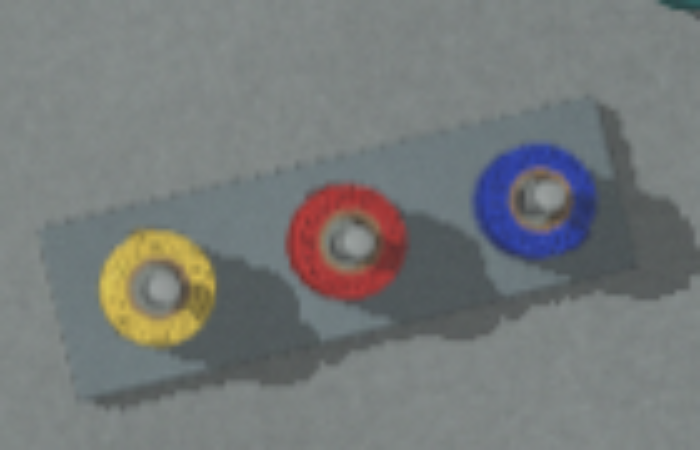

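The crop shows the blue tape ring at (535,200) in the crop on the rack's right-hand post. It's the right one, with its neighbours red and yellow at its left. Grasp across the row (yaw about 13.7°). Now transit at height, in gentle rows.

```bash
python3 -m creep '[[1,30,-48,0,0,0,-0.054],[1,30,-48,0,0,0,-0.054],[1,30,-48,0,0,0,-0.054],[1,30,-48,0,0,0,-0.054],[1,30,-48,0,0,0,-0.054]]' 30
python3 -m creep '[[1,30,-48,0,0,0,-0.054],[1,15,-55,0,0,0,-0.054],[1,15,-55,0,0,0,-0.054],[1,15,-55,0,0,0,-0.054],[1,15,-55,0,0,0,-0.054]]'
python3 -m creep '[[1,15,-55,0,0,0,-0.054],[1,15,-55,0,0,0,-0.054],[1,16,-55,0,0,0,-0.054],[1,16,-55,0,0,0,-0.054],[1,16,-55,0,0,0,-0.054]]'
python3 -m creep '[[1,16,-55,0,0,0,-0.054],[1,16,-40,0,0,0,-0.054],[1,16,-20,0,0,0,-0.054],[1,0,0,0,0,0,0],[1,0,0,0,0,0,0]]'
python3 - <<'E'
from h import *
im,d,P=cloud("wrist"); cv2.imwrite("pics/w1.png",im[...,::-1]); np.savez("w1.npz",im=im,P=P)
o=get_obs();print(o["eef_pos"],o["tool_rot"])
h=cv2.cvtColor(im,cv2.COLOR_RGB2HSV)
m=(h[...,0]>108)&(h[...,0]<130)&(h[...,1]>150)&(P[...,2]>.05)&(P[...,2]<.065)
q=P[m]; print(len(q),q.mean(0),cv2.minEnclosingCircle(q[:,:2].astype(np.float32)*1000))
m=(h[...,0]<5)|(h[...,0]>172);m&=(h[...,1]>150)&(P[...,2]>.05)&(P[...,2]<.065)
q=P[m]; print(len(q),q.mean(0) if len(q) else 0,len(q) and cv2.minEnclosingCircle(q[:,:2].astype(np.float32)*1000))
E
```

```text
t: 0.72
eef_pos: [0.3927, 0.3882, 0.2311]
tool_rot: [-0.0, 0.314, 0.949, -0.0]
contact_force: [0.3, -0.5, -0.1]
gripper_width: 0.995
grasp_force: 0.0
t: 1.35
eef_pos: [0.4821, 0.1202, 0.2312]
tool_rot: [-0.0, 0.439, 0.899, 0.0]
contact_force: [0.4, -0.2, -0.3]
gripper_width: 1.0
grasp_force: 0.0
t: 1.98
eef_pos: [0.5602, -0.1544, 0.2311]
tool_rot: [-0.0, 0.556, 0.831, 0.0]
contact_force: [-0.2, 0.6, 0.1]
gripper_width: 0.996
grasp_force: 0.0
t: 2.6
eef_pos: [0.6076, -0.2667, 0.2307]
tool_rot: [-0.001, 0.62, 0.785, 0.0]
contact_force: [-0.6, 0.2, 0.2]
gripper_width: 0.998
grasp_force: 0.0
[ 0.60767902 -0.26646054  0.23097175] [-6.72118182e-04  6.19775793e-01  7.84778614e-01  2.03142841e-04]
1357 [ 0.60827125 -0.3213187   0.05697329] ((607.73095703125, -324.8311767578125), 28.782197952270508)
1726 [ 0.58711434 -0.23034237  0.05719846] ((587.1708984375, -231.6025848388672), 27.906652450561523)
```

View pics/w1.png

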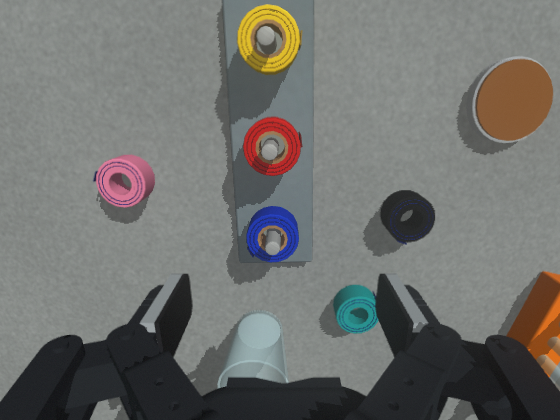

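The wrist picture shows blue at (272,235), free on both sides across the row, and the fingers already aligned. Measured position is about (0.608, -0.323). Centre the tool and descend.

```bash
python3 -m creep '[[1,0,-28,0,0,0,0],[1,0,-29,0,0,0,0],[1,0,0,-40,0,0,0],[1,0,0,-40,0,0,0],[1,0,0,0,0,0,0]]'
python3 -m creep '[[1,0,0,-30,0,0,0],[1,0,0,-20,0,0,0],[1,0,0,0,0,0,0]]'
python3 - <<'E'
from h import *
im,d,P=cloud("wrist"); cv2.imwrite("pics/w2.png",im[...,::-1])
o=get_obs();print(o["eef_pos"],o["tool_rot"])
h=cv2.cvtColor(im,cv2.COLOR_RGB2HSV)
m=(h[...,0]>108)&(h[...,0]<130)&(h[...,1]>150)&(P[...,2]>.05)&(P[...,2]<.065)
q=P[m]; print(len(q),q.mean(0),cv2.minEnclosingCircle(q[:,:2].astype(np.float32)*1000))
E
```

```text
t: 3.28
eef_pos: [0.6062, -0.3221, 0.1484]
tool_rot: [-0.003, 0.62, 0.785, -0.0]
contact_force: [-0.6, -0.2, 0.6]
gripper_width: 0.999
grasp_force: 0.0
t: 3.65
eef_pos: [0.6077, -0.324, 0.1008]
tool_rot: [-0.001, 0.62, 0.784, -0.0]
contact_force: [-0.5, -0.3, 0.6]
gripper_width: 1.0
grasp_force: 0.0
[ 0.60825572 -0.32465916  0.10185821] [-3.81286489e-05  6.20337037e-01  7.84335360e-01  3.74932405e-05]
3829 [ 0.60765253 -0.32107863  0.05705767] ((607.7078247070312, -325.18878173828125), 28.85466766357422)
```

View pics/w2.png

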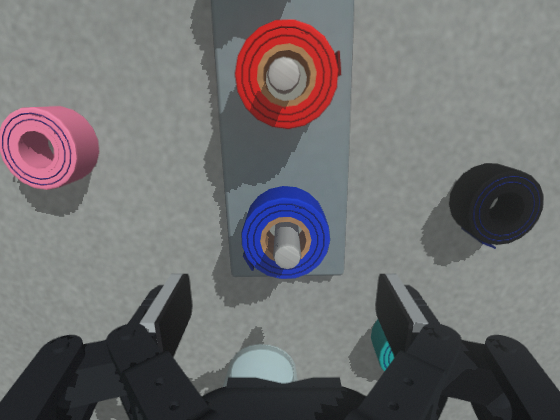

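Blue (286,232) lies midway between the fingers (pads at 180 and 385). Descend to TCP z of about 0.028 and close.

```bash
python3 -m creep '[[1,0,0,-30,0,0,0],[1,0,0,-25,0,0,0],[1,0,0,-18,0,0,0],[1,0,0,0,0,0,0]]'
python3 -m creep '[[-1,0,0,0,0,0,0],[-1,0,0,0,0,0,0],[-1,0,0,0,0,0,0],[-1,0,0,0,0,0,0],[-1,0,0,0,0,0,0]]' 30
```

```text
t: 4.2
eef_pos: [0.6077, -0.3247, 0.0278]
tool_rot: [-0.001, 0.62, 0.784, -0.0]
contact_force: [-0.4, 0.4, 0.5]
gripper_width: 0.998
grasp_force: 0.0
t: 4.82
eef_pos: [0.6089, -0.3255, 0.03]
tool_rot: [0.001, 0.621, 0.784, 0.0]
contact_force: [-0.7, 1.0, 5.8]
gripper_width: 0.644
grasp_force: 31.7
```

```bash
python3 -m creep '[[-1,0,0,10,0,0,0],[-1,0,0,15,0,0,0],[-1,0,0,20,0,0,0],[-1,0,0,25,0,0,0],[-1,0,0,25,0,0,0]]'
python3 -m creep '[[-1,0,0,25,0,0,0],[-1,0,0,20,0,0,0],[-1,0,0,0,0,0,0],[-1,0,0,0,0,0,0]]'
python3 - <<'E'
from h import *
im,d,P=cloud("wrist"); cv2.imwrite("pics/w3.png",im[...,::-1])
o=get_obs();print(o["eef_pos"])
h=cv2.cvtColor(im,cv2.COLOR_RGB2HSV)
m=(h[...,0]>108)&(h[...,0]<130)&(h[...,1]>150)&(P[...,2]>.1)
q=P[m]; print(len(q),q.mean(0),np.percentile(q[:,2],[5,50,95]))
A=np.c_[q[:,:2],np.ones(len(q))]
k=abs(q[:,2]-np.percentile(q[:,2],80))<.006
print(np.linalg.lstsq(A[k],q[k,2],rcond=None)[0])
E
```

```text
t: 5.45
eef_pos: [0.6082, -0.3251, 0.1255]
tool_rot: [0.0, 0.621, 0.784, 0.0]
contact_force: [0.1, -0.4, -1.7]
gripper_width: 0.646
grasp_force: 32.1
t: 5.95
eef_pos: [0.6076, -0.3244, 0.1676]
tool_rot: [-0.001, 0.62, 0.784, -0.0]
contact_force: [-0.4, 0.9, -1.8]
gripper_width: 0.646
grasp_force: 32.1
[ 0.60747657 -0.32433231  0.16718763]
10125 [ 0.6051419  -0.31615926  0.19174686] [0.17426785 0.19459514 0.19570509]
[ 0.00295827 -0.01508869  0.18799261]
```

View pics/w3.png

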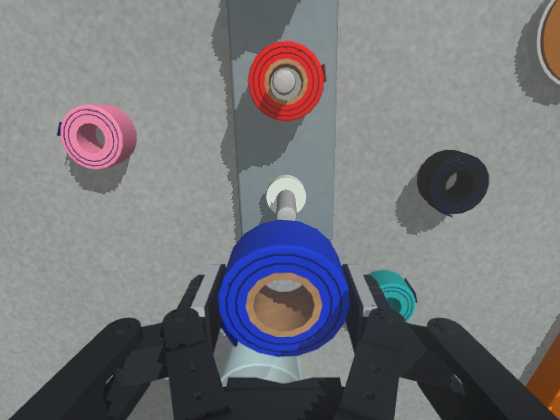

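The blue roll (284,290) is held level between the pads, clear of its post. Its underside is about 2 mm below the TCP, so it rests on the tray floor at a TCP z of about 0.006. Carry it to the tray.

```bash
python3 -m creep '[[-1,-4,20,0,0,0,0],[-1,-7,40,0,0,0,0],[-1,-9,50,0,0,0,0],[-1,-9,50,0,0,0,0],[-1,-9,50,0,0,0,0]]'
python3 -m creep '[[-1,-9,50,0,0,0,0],[-1,-9,50,0,0,0,0],[-1,-9,50,0,0,0,0],[-1,-9,50,0,0,0,0],[-1,-9,45,0,0,0,0]]'
python3 -m creep '[[-1,-6,30,0,0,0,0],[-1,-4,20,0,0,0,0],[-1,0,10,-20,0,0,0],[-1,0,0,-30,0,0,0],[-1,0,0,0,0,0,0]]'
python3 -m creep '[[-1,0,0,-30,0,0,0],[-1,0,0,-25,0,0,0],[-1,0,0,-15,0,0,0],[-1,0,0,-10,0,0,0],[-1,0,0,0,0,0,0]]'
```

```text
t: 6.62
eef_pos: [0.5688, -0.1116, 0.1676]
tool_rot: [-0.001, 0.62, 0.785, -0.0]
contact_force: [0.5, 0.0, -0.5]
gripper_width: 0.65
grasp_force: 32.1
t: 7.25
eef_pos: [0.5231, 0.1331, 0.1678]
tool_rot: [-0.001, 0.62, 0.785, -0.0]
contact_force: [0.1, -0.4, -1.1]
gripper_width: 0.647
grasp_force: 32.1
t: 7.88
eef_pos: [0.5121, 0.1902, 0.1162]
tool_rot: [-0.001, 0.62, 0.785, -0.003]
contact_force: [0.1, -0.8, -1.6]
gripper_width: 0.647
grasp_force: 32.4
t: 8.5
eef_pos: [0.515, 0.1901, 0.0383]
tool_rot: [-0.0, 0.621, 0.784, -0.0]
contact_force: [-0.1, 0.3, -1.2]
gripper_width: 0.645
grasp_force: 32.4
```

```bash
python3 -m creep '[[-1,0,0,-12,0,0,0],[-1,0,0,-10,0,0,0],[-1,0,0,-5,0,0,0],[-1,0,0,0,0,0,0]]'
python3 -m creep '[[-1,0,0,-3,0,0,0],[-1,0,0,0,0,0,0],[-1,0,0,0,0,0,0]]'
```

```text
t: 9.0
eef_pos: [0.5148, 0.1899, 0.0108]
tool_rot: [-0.0, 0.621, 0.784, -0.0]
contact_force: [0.7, -0.6, -0.6]
gripper_width: 0.646
grasp_force: 32.4
t: 9.38
eef_pos: [0.5152, 0.1902, 0.0085]
tool_rot: [0.0, 0.621, 0.784, 0.0]
contact_force: [-0.8, -0.4, -2.2]
gripper_width: 0.645
grasp_force: 32.4
```

Run:
```python
from h import *
im,d,P=cloud("wrist"); o=get_obs(); print(o["eef_pos"])
h=cv2.cvtColor(im,cv2.COLOR_RGB2HSV)
m=(h[...,0]>108)&(h[...,0]<130)&(h[...,1]>150)
print(np.nanpercentile(P[m][:,2],[5,50,80,95]))
```

```text
[0.51518591 0.19017231 0.00846824]
[0.01775166 0.03562726 0.03620726 0.03670333]
```

```bash
python3 -m creep '[[-1,0,0,-2,0,0,0],[-1,0,0,0,0,0,0],[-1,0,0,0,0,0,0]]'
```

```text
t: 9.8
eef_pos: [0.5153, 0.1902, 0.0069]
tool_rot: [-0.0, 0.621, 0.784, 0.0]
contact_force: [-2.4, 0.1, 5.9]
gripper_width: 0.648
grasp_force: 33.0
```

Touching the floor (about +7 N). Open, then retreat.

```bash
python3 -m creep '[[0.5,0,0,0,0,0,0],[0.8,0,0,0,0,0,0],[1,0,0,0,0,0,0],[1,0,0,0,0,0,0],[1,0,0,0,0,0,0]]'
python3 -m creep '[[1,0,0,15,0,0,0],[1,0,0,30,0,0,0],[1,0,0,45,0,0,0],[1,0,0,45,0,0,0],[1,0,0,0,0,0,0]]'
python3 - <<'E'
from h import *
im,d,P=cloud("wrist"); cv2.imwrite("pics/w4.png",im[...,::-1])
h=cv2.cvtColor(im,cv2.COLOR_RGB2HSV)
m=(h[...,0]>108)&(h[...,0]<130)&(h[...,1]>150)&(P[...,2]>.028)
q=P[m]; print(len(q),q.mean(0),np.percentile(q[:,2],[5,50,95]))
im,d,P=cloud("top"); cv2.imwrite("pics/t2.png",im[150:310,100:440,::-1])
E
```

```text
t: 10.42
eef_pos: [0.5151, 0.1901, 0.0063]
tool_rot: [-0.0, 0.621, 0.784, -0.0]
contact_force: [-0.4, -0.2, 0.4]
gripper_width: 0.999
grasp_force: 0.0
t: 11.05
eef_pos: [0.5176, 0.1909, 0.1456]
tool_rot: [0.001, 0.621, 0.784, 0.004]
contact_force: [0.6, 0.8, 0.1]
gripper_width: 1.0
grasp_force: 0.0
1702 [0.51449025 0.19315126 0.03416715] [0.03288907 0.03426248 0.03538684]
```

View pics/w4.png

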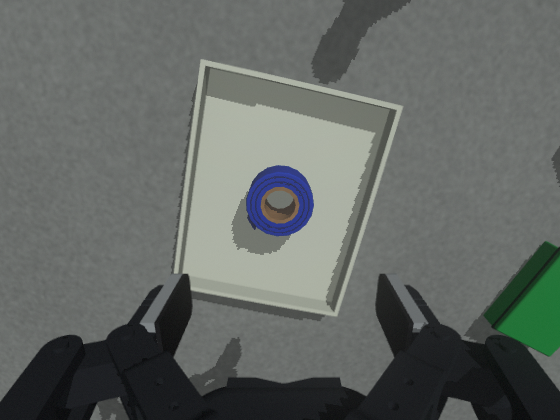

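View pics/t2.png

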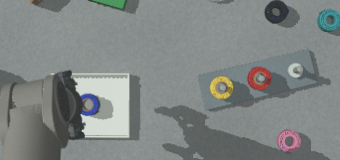

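The blue roll lies flat in the tray (wrist 280,200; its top at 34 mm as expected). Yellow (221,88) and red (259,78) are still on their posts, and the gripper is clear.

```bash
python3 -c "
from station import *
print(hand_in())"
```

```text
the job is handed in; nothing more can be done
None
```

The blue roll was lifted level off its post and left lying flat in the white tray, with the yellow and red rolls still on their posts; I handed the job in after about 11 s of robot time, and no verdict came back.

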